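Tag the nest with the tired spring

TASK

One of the three lift-out nests on the bench has a tired spring. Working along the row from your left to your right, press each nest's round lift pad down about a centimetre with a fingertip and let it come up again, then push the upright metal tag of the nest with the softest spring down flat so that it gets a new one. Leave the other two tags standing, and do not lift or shift the nests or move anything else on the bench.

Things in the scene. Friction and masses are not known exactly. Their poses are not given: they have to be found in the camera images.
- nest_a: one of three look-alike nests standing loose in a row on a steel plate, about 1.9 kg: pale metal base on feet, top 18 mm above the plate, x -95 to 50, y -35 to 35 mm, a sprung pad between two rails (tops at 38 mm, 50 mm clear between, x -33 to 43 mm), a tag in front. Origin on the plate (0.024 m up) under the pad's centre; -x = tag end, towards the robot (within 10 degrees). The letter tells neither place in the row nor stiffness
- pad_a_top (a point): centre of the top face of this nest's lift pad: a dark rubber-capped round button 32 mm across on a coil spring, top face 54 mm above the plate (78 mm above the bench) when free; moves down with the pad
- pad_a (a joint): how far this pad is pressed down, in m: 0 free, 0.014 at its stop (2 mm above the rails); it springs back by itself. Two pads have good springs that need about 8 to 10 N to go down 10 mm, the third is tired and needs only about 3 to 4 N
- tag_a (a joint): angle of this nest's tag in rad: 0 upright, 1.55 folded flat over the front of the base (its top face is then 49 mm above the bench). Starts at 0 to 0.25, folds about its lower edge away from the pad (to the nest's -x) and stays where it is left: stiff hinge, about 1 N at the tag's top
- tag_a_hinge (a point): middle of the hinge line of this nest's tag, fixed to the nest: 58 mm in front of the pad's centre, 47 mm above the bench, line along the nest's y. The tag is a steel plate with a dark label field, 36 mm wide, 3 mm thick; upright it ends 37 mm above the hinge (84 mm above the bench). Behind it the base is clear for 23 mm to the rails, 38 mm to the pad's foot and 41 mm to the pad
- nest_b: one of three look-alike nests standing loose in a row on a steel plate, about 1.9 kg: pale metal base on feet, top 18 mm above the plate, x -95 to 50, y -35 to 35 mm, a sprung pad between two rails (tops at 38 mm, 50 mm clear between, x -33 to 43 mm), a tag in front. Origin on the plate (0.024 m up) under the pad's centre; -x = tag end, towards the robot (within 10 degrees). The letter tells neither place in the row nor stiffness
- pad_b_top (a point): centre of the top face of this nest's lift pad: a dark rubber-capped round button 32 mm across on a coil spring, top face 54 mm above the plate (78 mm above the bench) when free; moves down with the pad
- pad_b (a joint): how far this pad is pressed down, in m: 0 free, 0.014 at its stop (2 mm above the rails); it springs back by itself. Two pads have good springs that need about 8 to 10 N to go down 10 mm, the third is tired and needs only about 3 to 4 N
- tag_b (a joint): angle of this nest's tag in rad: 0 upright, 1.55 folded flat over the front of the base (its top face is then 49 mm above the bench). Starts at 0 to 0.25, folds about its lower edge away from the pad (to the nest's -x) and stays where it is left: stiff hinge, about 1 N at the tag's top
- tag_b_hinge (a point): middle of the hinge line of this nest's tag, fixed to the nest: 58 mm in front of the pad's centre, 47 mm above the bench, line along the nest's y. The tag is a steel plate with a dark label field, 36 mm wide, 3 mm thick; upright it ends 37 mm above the hinge (84 mm above the bench). Behind it the base is clear for 23 mm to the rails, 38 mm to the pad's foot and 41 mm to the pad
- nest_c: one of three look-alike nests standing loose in a row on a steel plate, about 1.9 kg: pale metal base on feet, top 18 mm above the plate, x -95 to 50, y -35 to 35 mm, a sprung pad between two rails (tops at 38 mm, 50 mm clear between, x -33 to 43 mm), a tag in front. Origin on the plate (0.024 m up) under the pad's centre; -x = tag end, towards the robot (within 10 degrees). The letter tells neither place in the row nor stiffness
- pad_c_top (a point): centre of the top face of this nest's lift pad: a dark rubber-capped round button 32 mm across on a coil spring, top face 54 mm above the plate (78 mm above the bench) when free; moves down with the pad
- pad_c (a joint): how far this pad is pressed down, in m: 0 free, 0.014 at its stop (2 mm above the rails); it springs back by itself. Two pads have good springs that need about 8 to 10 N to go down 10 mm, the third is tired and needs only about 3 to 4 N
- tag_c (a joint): angle of this nest's tag in rad: 0 upright, 1.55 folded flat over the front of the base (its top face is then 49 mm above the bench). Starts at 0 to 0.25, folds about its lower edge away from the pad (to the nest's -x) and stays where it is left: stiff hinge, about 1 N at the tag's top
- tag_c_hinge (a point): middle of the hinge line of this nest's tag, fixed to the nest: 58 mm in front of the pad's centre, 47 mm above the bench, line along the nest's y. The tag is a steel plate with a dark label field, 36 mm wide, 3 mm thick; upright it ends 37 mm above the hinge (84 mm above the bench). Behind it the base is clear for 23 mm to the rails, 38 mm to the pad's foot and 41 mm to the pad
- housing_1: bystander, to be left alone: cast aluminium housing half, 60x110x28 mm, behind the nests; origin at the centre of its underside
- housing_2: bystander, to be left alone: cast aluminium housing half, 67x100x28 mm, behind the nests; origin at the centre of its underside
- block_1: bystander, to be left alone: dark clamp block with a metal clip and stud, 24x60x29 mm, standing in a gap between two nests; origin at the centre of its underside
- block_2: bystander, to be left alone: dark clamp block with a metal clip and a pale knob, 24x59x27 mm, standing in the other gap between two nests; origin at the centre of its underside
- cap_1: bystander, to be left alone: round red plastic cap, 33 mm across, 14 mm high, beside the nests; origin at the centre of its underside
- cap_2: bystander, to be left alone: round red plastic cap, 27 mm across, 12 mm high, behind the nests; origin at the centre of its underside

How it is judged:
On the way, in this order (a step that is already met when the one before it is completed fails the run):
1. the left nest's pad is pressed down (more than 4 mm) (((value of joint pad_a above 0.004 m and world y of nest_a between 0.24 and 9 m) or (value of joint pad_b above 0.004 m and world y of nest_b between 0.24 and 9 m) or (value of joint pad_c above 0.004 m and world y of nest_c between 0.24 and 9 m))), for 0.1 s.
2. the middle nest's pad is pressed down (more than 4 mm) (((value of joint pad_a above 0.004 m and world y of nest_a between 0.08 and 0.24 m) or (value of joint pad_b above 0.004 m and world y of nest_b between 0.08 and 0.24 m) or (value of joint pad_c above 0.004 m and world y of nest_c between 0.08 and 0.24 m))), for 0.1 s.
3. the right nest's pad is pressed down (more than 4 mm) (((value of joint pad_a above 0.004 m and world y of nest_a between -9 and 0.08 m) or (value of joint pad_b above 0.004 m and world y of nest_b between -9 and 0.08 m) or (value of joint pad_c above 0.004 m and world y of nest_c between -9 and 0.08 m))), for 0.1 s.
4. the tag of the nest with the softest spring is pushed down flat (value of joint tag_b above 1.35 rad), for 0.1 s.
At the end, for the whole second after the job is handed in: The tag of the softest-sprung nest lies flat (over 1.35 of 1.55 rad), the other two tags stand (under 0.45 rad), all pads are up again (within 2 mm), and the nests and the things standing about are within 20 mm of where they were (value of joint tag_b above 1.35 rad and value of joint each of tag_a, tag_c below 0.45 rad and value of joint each of pad_a, pad_b, pad_c below 0.002 m and distance of each of nest_a, nest_b, nest_c from where it was at the start of the episode below 0.032 m and distance of each of housing_1, housing_2, block_1, block_2, cap_1, cap_2 from where it was at the start of the episode below 0.02 m); the robot touches nothing.
It fails at once if a nest is lifted, tipped or shoved more than 20 mm out of place (distance of any of nest_a, nest_b, nest_c from where it was at the start of the episode above 0.02 m or height (world z) of any of nest_a, nest_b, nest_c above 0.032 m or angle between any of nest_a, nest_b, nest_c's own z axis and vertical above 0.12 rad).
It fails at once if the tag of a nest with a good spring is folded (value of joint any of tag_a, tag_c above 0.7 rad).
It fails at once if a housing, clamp block or cap standing about is moved more than 20 mm (distance of any of housing_1, housing_2, block_1, block_2, cap_1, cap_2 from where it was at the start of the episode above 0.02 m).
It also fails if it takes over 48 s, if anything falls off the work surface, if the arm or the gripper's body presses on something with over 40 N, if the wrist force passes 120 N, or if a joint passes its speed limit or range.

ROBOT

A 7-joint arm with a two-finger parallel gripper is mounted at the origin on a cart in front of the work surface, level with it; the furniture and walls round the work are solid. World frame = base frame: x ahead of the robot, y to its left, z up, the work surface at z = 0. Lengths are in m, angles in rad, forces in N, time in s.
With the tool pointing down it reaches from about 0.425 to 0.925 m from the base axis. Payload 6.8 kg.
Tool frame: the origin (TCP) lies at the very end of the fingers, on their centre line; the grasp point (between the pads) lies 19 mm behind it; z points along the fingers, y is the line along which they close (so a half turn about z gives the same grasp; the last joint's range is limited). The gripper opens to 85 mm and grips with 20 to 120 N. Pads are 22 mm wide; open, the fingers measure 114 mm over their backs; the gripper's body (76 mm by 85 mm) begins 54 mm behind the grasp point. The pads swing forward as they close: fully open they stand 13 mm farther back than shut.
Start: joints at [-0.108, 0.477, 0.022, 1.555, -0.011, 1.109, -0.083], TCP at [0.675, 0, 0.231] pointing down, gripper open.
Joint ranges: [-2.96, 2.96], [-0.34, 2.1], [-1.41, 1.46], [0.24, 2.44], [-1.37, 4.51], [0.17, 1.92], [-2.96, 2.96]. Speed limits (rad/s): [2.39, 2.39, 3.14, 3.14, 3.14, 3.14, 3.14].

INTERFACE

Orientations are given as a unit quaternion [w, x, y, z].
In Python, from station import readout, viewer, bot gives the robot as it stands. The module is installed in compiled form; this text tells all that it offers.
- The arm moves only by the shell command python3 -m handwheel 'ROWS' [FORCE]. ROWS is JSON, a list of rows, each a list of 3 entries, a list of its own where there are three numbers: the shift along the tool's x, y, z in mm, then the turn, a rotation vector about the tool's x, y, z in degrees, then the gripper command: -1 is fully open, 1 is shut, values between are in proportion. In form: [[[x, y, z], [ax, ay, az], grip], ...]. A call has 1 to 20 rows; each row is the pose to reach, as a shift and turn from the pose commanded when the call began, along the tool's axes at that moment; what a row does not reach only later rows make up. A row lasts 1/12 s, in which the tool goes at most 41.7 mm and 7.16 degrees, less where a joint would pass 70% of its speed; a pose out of reach is approached as far as the arm can. A call with a gripper value outside its range is refused whole. The fingers move at their own pace and stop on an object; FORCE is the grip in N (left out, the last holds). Time passes only in rows, so rows that repeat a pose let the fingers close. It gives the time, the measured TCP pose, the force and the opening at its end, in the units of the state.
- readout.get_obs(): the state, without advancing time (a new reading comes with each control period).
- viewer.read_camera(name): name is "scene" or "side" or "wrist"; returns a dict with "frame" (384x512x3 uint8, red, green, blue), "fx", "fy", "cx", "cy" (pixels), "rvec" (rotation vector, rad) and "tvec" (3), from world to camera coordinates, as OpenCV has them; the wrist camera has in their place "tool_from_camera" (4x4, takes a point from camera to tool coordinates, whose origin is the TCP and whose axes are the flange's). Camera axes: x right, y down, z forward; pixel columns grow to the right and rows downward; lengths in m; the calibration is good to about 2 mm. A picture is of the moment at which its call begins: read the wrist's pose just before it. There is no depth.
- bot.hand_in(): hands the job in, once; it reports no verdict.
Trained networks look in a picture, given as the dict that the camera call returned (one of the last four; its "shot" number tells which), for a name from the list of things; names that differ only in an ending like _2 or _b are one class to them, and where a whole thing is asked for, a point or a joint stands for the part that bears it (a point fixed in the world has none). Each returns a list of dicts, best first, with "score" (0 to 1); they miss things now and then, are a little off and sometimes report something else, mostly with a low value. They report only what shows in the picture. A call takes as long as a camera call.
- viewer.search_frame(picture, target): "rect" ([centre column, centre row, width, height] in pixels, round what is visible of it).
- viewer.outline_of(picture, target): "mask" (384x512 bool, what is visible of it) and "rect" ([centre column, centre row, width, height] in pixels, round what is visible of it).
The state is a dict: "t": time; "q": joint angles; "joint_vel": joint speeds; "joint_torque": joint torques, N m; "eef_pos": TCP position; "tool_rot": TCP orientation; "contact_force": force on the tool from outside, world axes, zero at the start; "torque": the same for the moment, N m; "gripper_width": opening from 0.0 (shut) to 1.0 (fully open).
Only numpy, scipy, OpenCV 4.12 (cv2) and the standard library are available. Lean on these libraries where they do the work, as an engineer would, in place of code of your own. Each camera call takes 0.05 s, during which the arm holds its last target. There are 200 camera calls.

## Working session

There is one attempt and no reset: what is moved stays moved. The work goes in short steps, Python scripts to look and compute and a shell command to move; the robot and the scene stay as the last step left them, time stands still between calls to the robot, and variables do not carry over. Pictures are saved under pics/ and viewed, on a budget of 10 in all, crops included, one or two more only if the job needs it, and the job is handed in when it is done.

```bash
mkdir -p pics
python3 - <<'E'
from station import readout, viewer
import cv2,numpy as np
o=readout.get_obs(); print({k:np.round(v,4).tolist() for k,v in o.items()})
ims=[]
for c in ["scene","side"]:
    p=viewer.read_camera(c); ims.append(p["frame"][:,:,::-1])
    R,_=cv2.Rodrigues(np.array(p["rvec"],float)); print(c,"campos",-R.T@np.array(p["tvec"]))
    K=np.array([[p["fx"],0,p["cx"]],[0,p["fy"],p["cy"]],[0,0,1]])
    def ray(u,v,z):
        C=-R.T@np.array(p["tvec"]).ravel(); d=R.T@np.linalg.inv(K)@[u,v,1]
        return C+d*(z-C[2])/d[2]
    for t,z in [("pad_a_top",.078),("tag_a_hinge",.047),("pad_a",.078),("tag_a",.065),("nest_a",.04)]:
        for r in viewer.search_frame(p,t)[:4]:
            print(c,t,round(r["score"],2),np.round(r["rect"],1),np.round(ray(*r["rect"][:2],z),4))
cv2.imwrite("pics/s1.png",cv2.resize(ims[0],(800,600))); cv2.imwrite("pics/s2.png",cv2.resize(ims[1],(800,600)))
E
```

```text
{'t': 0.0, 'q': [-0.1081, 0.4778, 0.0224, 1.5565, -0.0115, 1.1093, -0.0831], 'joint_vel': [0.0015, -0.0018, -0.0, 0.0011, 0.0, 0.0014, 0.0008], 'joint_torque': [-0.0005, -59.6444, 1.6077, -28.1195, 0.0124, 0.0094, 0.0], 'eef_pos': [0.6744, -0.0, 0.2303], 'tool_rot': [-0.0006, 0.7071, 0.7071, -0.0007], 'contact_force': [0.9941, 0.576, 0.037], 'torque': [-0.0017, 0.0001, -0.0256], 'gripper_width': 1.0014}
scene campos [ 0.20823888 -0.50620605  0.62401021]
scene pad_a_top 0.74 [285.6 241.9  16.5  19.5] [0.5837 0.0022 0.078 ]
scene pad_a_top 0.53 [276.2 259.1  78.7  64.5] [ 0.5441 -0.026   0.078 ]
scene tag_a_hinge 0.81 [276.7 258.9  81.   67.7] [0.5642 0.0012 0.047 ]
scene pad_a 0.8 [283.1 240.9  19.6  15.9] [0.5814 0.0069 0.078 ]
scene pad_a 0.7 [260.9 258.7  13.9  25.2] [ 0.5223 -0.011   0.078 ]
scene pad_a 0.65 [201.3 174.6  11.7  16.1] [0.5565 0.289  0.078 ]
scene pad_a 0.59 [230.6 207.8  16.1  17.5] [0.5506 0.1459 0.078 ]
scene tag_a 0.69 [260.2 259.5  16.4  24.3] [ 5.276e-01 -3.000e-04  6.500e-02]
scene tag_a 0.54 [174.9 180.7   8.4  19. ] [0.5036 0.3173 0.065 ]
scene tag_a 0.47 [
[... 393 characters left out ...]
2 191.9   8.   18.4] [0.4965 0.1369 0.047 ]
side tag_a_hinge 0.24 [215.9 153.8  25.9  27.2] [0.7349 0.0424 0.047 ]
side pad_a 0.6 [246.4 229.7  13.2  14.5] [0.5583 0.3232 0.078 ]
side pad_a 0.58 [258.3 241.7  71.   42.6] [0.5237 0.3496 0.078 ]
side pad_a 0.46 [269.4 185.6  12.8   8.6] [0.55   0.1663 0.078 ]
side pad_a 0.44 [272.2 150.   10.4   7.6] [0.5817 0.0229 0.078 ]
side tag_a 0.55 [272.9 235.8   9.1  20.3] [0.5017 0.3122 0.065 ]
side tag_a 0.4 [294.9 191.1   4.3  13.8] [0.4894 0.1535 0.065 ]
side nest_a 0.95 [258.1 238.8  70.   43.1] [0.5365 0.3072 0.04  ]
side nest_a 0.88 [277.9 194.2  59.9  39.8] [0.5323 0.1483 0.04  ]
side nest_a 0.72 [277.3 159.9  57.   29.1] [0.5695 0.0119 0.04  ]
```

View pics/s1.png

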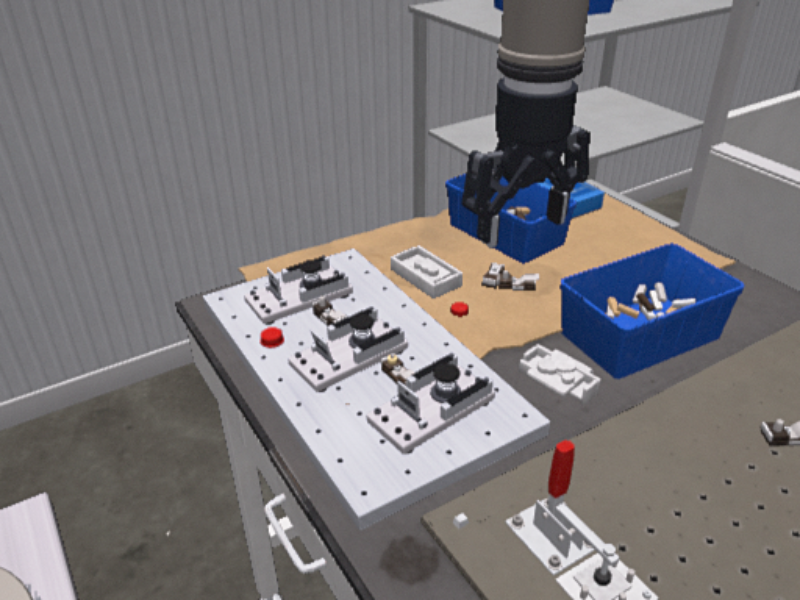

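View pics/s2.png

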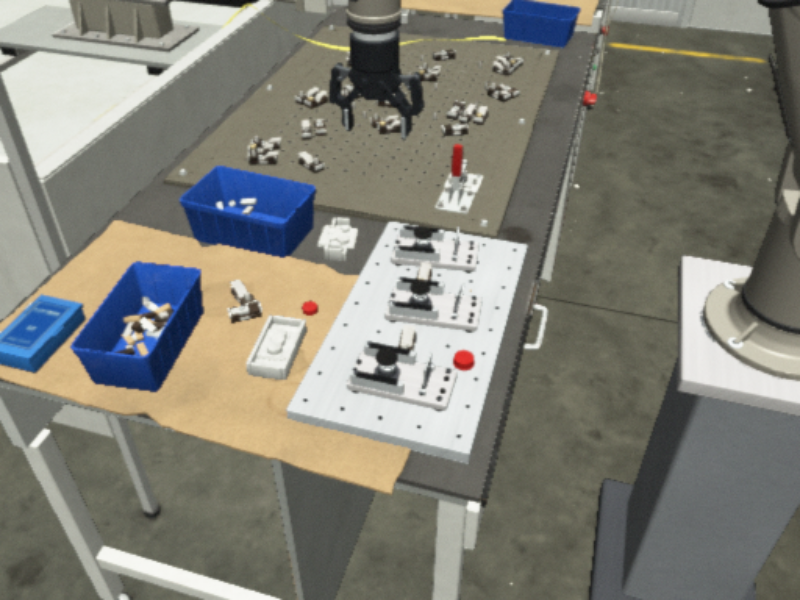

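The scene view shows the three nests with pads at about (201,172), (231,207) and (285,241) in camera pixels. The clamp blocks sit in the gaps and the caps are clear. I'll turn the tool 90°, so it is narrow along x, shut the fingers, and look from above with the wrist camera.

```bash
python3 -m handwheel '[[[160,-140,-120],[0,0,90],1],[[160,-140,-120],[0,0,90],1],[[160,-140,-120],[0,0,90],1],[[160,-140,-120],[0,0,90],1],[[160,-140,-120],[0,0,90],1],[[160,-140,-120],[0,0,90],1],[[160,-140,-120],[0,0,90],1],[[160,-140,-120],[0,0,90],1],[[160,-140,-120],[0,0,90],1],[[160,-140,-120],[0,0,90],1],[[160,-140,-120],[0,0,90],1],[[160,-140,-120],[0,0,90],1],[[160,-140,-120],[0,0,90],1],[[160,-140,-120],[0,0,90],1],[[160,-140,-120],[0,0,90],1],[[160,-140,-120],[0,0,90],1],[[160,-140,-120],[0,0,90],1]]' 30
cat > h.py <<'E'
from station import readout, viewer
import cv2,numpy as np
from scipy.spatial.transform import Rotation as Ro
def shot(name):
    o=readout.get_obs(); p=viewer.read_camera("wrist")
    q=o["tool_rot"]; T=np.eye(4); T[:3,:3]=Ro.from_quat([q[1],q[2],q[3],q[0]]).as_matrix(); T[:3,3]=o["eef_pos"]
    W=T@np.array(p["tool_from_camera"])
    K=np.array([[p["fx"],0,p["cx"]],[0,p["fy"],p["cy"]],[0,0,1]])
    cv2.imwrite(f"pics/{name}.png",cv2.resize(p["frame"][:,:,::-1],(800,600)))
    def ray(u,v,z):
        d=W[:3,:3]@np.linalg.inv(K)@[u,v,1]; C=W[:3,3]; return C+d*(z-C[2])/d[2]
    return o,p,ray,W,K
E
python3 - <<'E'
from h import *
o,p,ray,W,K=shot("w1"); print(o["eef_pos"],o["tool_rot"],o["contact_force"],"cam",W[:3,3],W[:3,2])
for t,z in [("pad_a_top",.078),("pad_a",.078),("tag_a",.065),("nest_a",.04)]:
    for r in viewer.search_frame(p,t)[:5]:
        print(t,round(r["score"],2),np.round(r["rect"],1),np.round(ray(*r["rect"][:2],z),4))
E
```

```text
t: 2.02
eef_pos: [0.535, 0.16, 0.3513]
tool_rot: [-0.0, 1.0, 0.001, 0.0]
contact_force: [-0.1, -1.0, -0.2]
gripper_width: 0.002
[0.5350031  0.15996345 0.35133826] [-3.24804068e-05  9.99999702e-01  7.71244045e-04  2.29027460e-05] [-0.07875606 -1.00657334 -0.17359076] cam [0.6091197  0.16072467 0.49544764] [-2.85890013e-01 -7.76632561e-04 -9.58262123e-01]
pad_a_top 0.77 [362.  116.5  25.   24.3] [0.5928 0.0142 0.078 ]
pad_a 0.97 [362.3 115.1  22.4  21.8] [0.5947 0.014  0.078 ]
pad_a 0.96 [148.2 138.8  24.3  27.1] [0.5612 0.3156 0.078 ]
pad_a 0.82 [261.2 141.5  25.9  23.2] [0.5578 0.1546 0.078 ]
pad_a 0.33 [157.6 150.2  61.8  94.9] [0.545  0.3038 0.078 ]
tag_a 0.77 [361.7 157.1  31.    7.3] [0.5334 0.0039 0.065 ]
tag_a 0.71 [261.2 150.4  54.1 100.4] [0.5431 0.1543 0.065 ]
tag_a 0.64 [155.6 176.6  31.2   6.2] [0.5026 0.3152 0.065 ]
tag_a 0.53 [265.6 181.1  24.7  16. ] [0.4959 0.1473 0.065 ]
nest_a 0.97 [356.3 131.8  59.  100.2] [0.5684 0.0073 0.04  ]
nest_a 0.83 [154.2 149.3  60.5  94.2] [0.5405 0.322  0.04  ]
nest_a 0.32 [262.1 152.   48.4  95.6] [0.5367 0.1525 0.04  ]
```

View pics/w1.png

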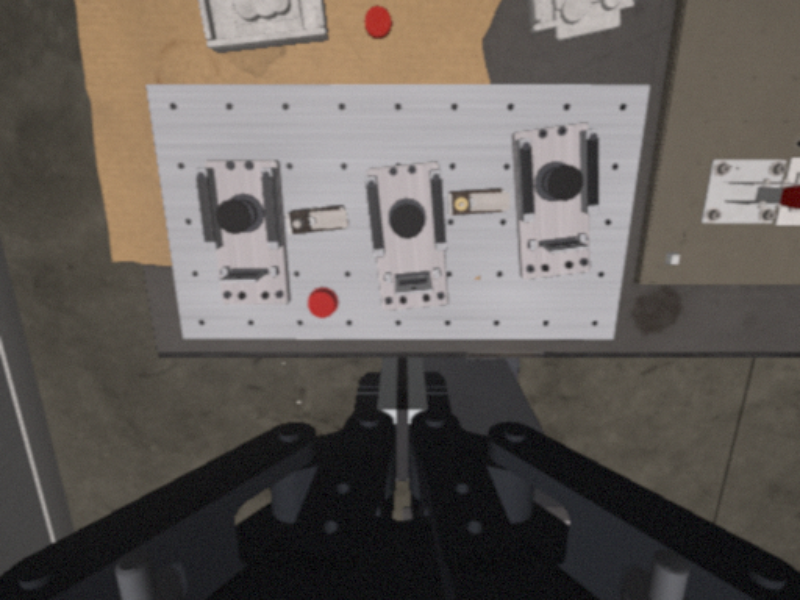

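Wrist view: pads at about (151,138), (261,140) and (359,116) in camera pixels, matching the networks within a few mm. All tags are standing and the middle one leans a little. Moving over the left pad for a closer fix.

```bash
python3 -m handwheel '[[[23,-155,180],[0,0,0],1],[[23,-155,180],[0,0,0],1],[[23,-155,180],[0,0,0],1],[[23,-155,180],[0,0,0],1],[[23,-155,180],[0,0,0],1],[[23,-155,180],[0,0,0],1],[[23,-155,180],[0,0,0],1],[[23,-155,180],[0,0,0],1],[[23,-155,180],[0,0,0],1]]'
cat > look.py <<'E'
from h import *
import sys
o,p,ray,W,K=shot(sys.argv[1]); print(o["eef_pos"],o["contact_force"])
for t,z in [("pad_a_top",.078),("pad_a",.078),("tag_a",.065)]:
    for r in viewer.outline_of(p,t)[:2]:
        m=cv2.moments(r["mask"].astype(np.uint8)); c=[m["m10"]/m["m00"],m["m01"]/m["m00"]] if m["m00"] else r["rect"][:2]
        print(t,round(r["score"],2),np.round(r["rect"],1),np.round(ray(*r["rect"][:2],z),4),np.round(ray(*c,z),4))
E
python3 look.py w2
```

```text
t: 3.02
eef_pos: [0.5588, 0.3142, 0.172]
tool_rot: [0.0, 1.0, -0.0, 0.0]
contact_force: [-0.4, -0.7, 0.5]
gripper_width: 0.001
[0.55878286 0.31418257 0.17199464] [-0.3849591  -0.66537867  0.4656426 ]
pad_a_top 0.69 [257.4 191.8  79.7 127.5] [0.5609 0.3144 0.078 ] [0.5702 0.3145 0.078 ]
pad_a_top 0.55 [438.8 194.2  42.   36.6] [0.5587 0.1584 0.078 ] [0.5593 0.158  0.078 ]
pad_a 0.91 [257.4 190.9  38.   38.1] [0.5617 0.3144 0.078 ] [0.5629 0.3148 0.078 ]
pad_a 0.82 [440.1 192.2  42.6  40.5] [0.5605 0.1576 0.078 ] [0.5594 0.1577 0.078 ]
tag_a 0.57 [431.  253.4  61.2  33.7] [0.4948 0.1467 0.065 ] [0.4958 0.1481 0.065 ]
```

View pics/w2.png

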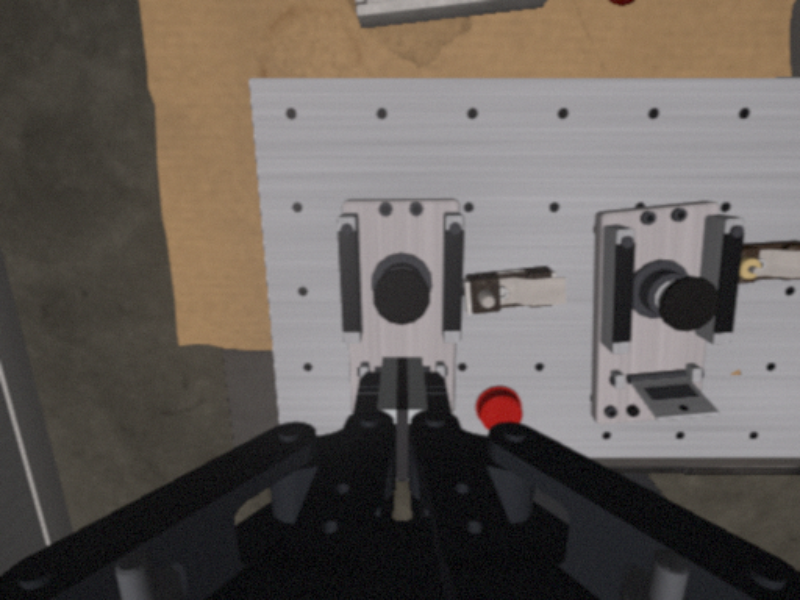

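Left pad top is at (257,188), i.e. about (0.562, 0.3145), so the TCP is within 3 mm. Pressing it now.

```bash
python3 -m handwheel '[[[3,0,35],[0,0,0],1],[[3,0,70],[0,0,0],1],[[3,0,88],[0,0,0],1],[[3,0,88],[0,0,0],1],[[3,0,88],[0,0,0],1],[[3,0,88],[0,0,0],1]]'
python3 -m handwheel '[[[0,0,4],[0,0,0],1],[[0,0,8],[0,0,0],1],[[0,0,11],[0,0,0],1],[[0,0,11],[0,0,0],1],[[0,0,11],[0,0,0],1],[[0,0,11],[0,0,0],1],[[0,0,11],[0,0,0],1],[[0,0,11],[0,0,0],1]]'
python3 -m handwheel '[[[0,0,2],[0,0,0],1],[[0,0,4],[0,0,0],1],[[0,0,4],[0,0,0],1],[[0,0,4],[0,0,0],1],[[0,0,4],[0,0,0],1],[[0,0,4],[0,0,0],1]]'
```

```text
t: 3.72
eef_pos: [0.5625, 0.3153, 0.0854]
tool_rot: [-0.001, 1.0, -0.0, 0.001]
contact_force: [0.8, 0.7, 1.8]
gripper_width: 0.003
t: 4.38
eef_pos: [0.5613, 0.3152, 0.0726]
tool_rot: [-0.0, 1.0, 0.0, 0.0]
contact_force: [1.5, -0.0, 1.9]
gripper_width: 0.0
t: 4.88
eef_pos: [0.5612, 0.3152, 0.0685]
tool_rot: [-0.0, 1.0, -0.0, 0.0]
contact_force: [1.7, 0.9, 3.7]
gripper_width: 0.0
```

```bash
cat > f.py <<'E'
from station import readout, viewer
import numpy as np
a=[]
for i in range(6): viewer.read_camera("wrist"); o=readout.get_obs(); a.append(np.r_[o["contact_force"],o["eef_pos"]])
print(np.round(np.mean(a,0),4), np.round(np.std(a,0)[:3],2))
E
python3 f.py; python3 -m handwheel '[[[0,0,-20],[0,0,0],1],[[0,0,-60],[0,0,0],1],[[0,0,-60],[0,0,0],1],[[0,0,-60],[0,0,0],1],[[0,0,-60],[0,0,0],1],[[0,0,-60],[0,0,0],1]]'; python3 f.py
```

```text
[1.8933 1.0161 2.9397 0.5612 0.3151 0.0684] [0.38 0.51 0.58]
t: 5.68
eef_pos: [0.5596, 0.3142, 0.1267]
tool_rot: [0.001, 1.0, 0.0, -0.001]
contact_force: [0.8, -0.3, -0.6]
gripper_width: -0.001
[ 0.0808 -0.3293 -0.3886  0.5603  0.3145  0.1271] [0.37 0.31 0.49]
```

Left: about 3.3 N at about 9.5 mm, so it looks soft. Middle pad next.

```bash
python3 -m handwheel '[[[-1,157,-35],[0,0,0],1],[[-1,157,-35],[0,0,0],1],[[-1,157,-35],[0,0,0],1],[[-1,157,-35],[0,0,0],1],[[-1,157,-35],[0,0,0],1],[[-1,157,-35],[0,0,0],1],[[-1,157,-35],[0,0,0],1]]'; python3 look.py w3
```

```text
t: 6.57
eef_pos: [0.56, 0.1586, 0.1633]
tool_rot: [-0.0, 1.0, 0.0, 0.0]
contact_force: [-0.5, 0.0, -0.2]
gripper_width: 0.0
[0.55997918 0.15864769 0.16330513] [-0.47451165  0.01561731 -0.19144268]
pad_a_top 0.97 [436.  156.6  42.8  42.5] [0.5941 0.0167 0.078 ] [0.5937 0.016  0.078 ]
pad_a 0.93 [437.6 157.6  43.3  40. ] [0.5933 0.0153 0.078 ] [0.5934 0.0163 0.078 ]
pad_a 0.74 [260.4 198.6  37.9  38. ] [0.5587 0.1565 0.078 ] [0.5588 0.1555 0.078 ]
tag_a 0.73 [ 87.2 250.7  61.7  23.6] [0.5033 0.3171 0.065 ] [0.5027 0.315  0.065 ]
tag_a 0.63 [429.8 221.2  65.8  21.6] [0.5332 0.0038 0.065 ] [0.5339 0.0051 0.065 ]
```

View pics/w3.png

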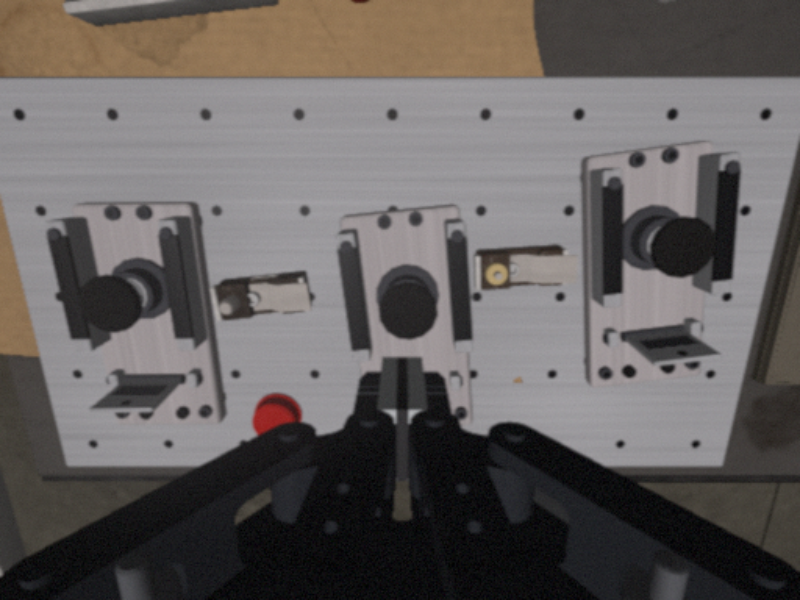

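Middle pad is at (261,196), about (0.560, 0.1565), so a 2 mm correction. Pressing.

```bash
python3 -m handwheel '[[[0,2,35],[0,0,0],1],[[0,2,70],[0,0,0],1],[[0,2,80],[0,0,0],1],[[0,2,80],[0,0,0],1],[[0,2,84],[0,0,0],1],[[0,2,88],[0,0,0],1],[[0,2,92],[0,0,0],1],[[0,2,95],[0,0,0],1],[[0,2,95],[0,0,0],1],[[0,2,95],[0,0,0],1],[[0,2,95],[0,0,0],1],[[0,2,95],[0,0,0],1],[[0,2,95],[0,0,0],1]]'; python3 f.py; python3 -m handwheel '[[[0,0,-20],[0,0,0],1],[[0,0,-60],[0,0,0],1],[[0,0,-90],[0,0,0],1],[[0,0,-90],[0,0,0],1],[[0,0,-90],[0,0,0],1],[[0,0,-90],[0,0,0],1],[[0,0,-90],[0,0,0],1]]'
```

```text
t: 7.85
eef_pos: [0.5614, 0.1568, 0.07]
tool_rot: [-0.001, 1.0, 0.0, 0.002]
contact_force: [-0.1, 0.7, 7.0]
gripper_width: 0.004
[-0.7617  0.4627  6.1048  0.5614  0.1568  0.07  ] [0.58 0.48 0.83]
t: 8.73
eef_pos: [0.5592, 0.1558, 0.1573]
tool_rot: [0.0, 1.0, 0.0, -0.001]
contact_force: [-0.1, -0.7, -0.4]
gripper_width: 0.003
```

Middle: about 6.5 N at 8 mm, so a good spring. Right pad at (438,157), about (0.594, 0.0155).

```bash
python3 -m handwheel '[[[35,140,0],[0,0,0],1],[[35,140,0],[0,0,0],1],[[35,140,0],[0,0,0],1],[[35,140,0],[0,0,0],1],[[35,140,0],[0,0,0],1],[[35,140,0],[0,0,0],1],[[35,140,0],[0,0,0],1]]'; python3 look.py w4;  python3 -m handwheel '[[[0,0,35],[0,0,0],1],[[0,0,65],[0,0,0],1],[[0,0,74],[0,0,0],1],[[0,0,74],[0,0,0],1],[[0,0,78],[0,0,0],1],[[0,0,82],[0,0,0],1],[[0,0,86],[0,0,0],1],[[0,0,90],[0,0,0],1],[[0,0,90],[0,0,0],1],[[0,0,90],[0,0,0],1],[[0,0,90],[0,0,0],1],[[0,0,90],[0,0,0],1],[[0,0,90],[0,0,0],1]]'; python3 f.py; python3 -m handwheel '[[[0,0,-20],[0,0,0],1],[[0,0,-60],[0,0,0],1],[[0,0,-90],[0,0,0],1],[[0,0,-90],[0,0,0],1],[[0,0,-90],[0,0,0],1],[[0,0,-90],[0,0,0],1],[[0,0,-90],[0,0,0],1]]'
```

```text
t: 9.32
eef_pos: [0.5943, 0.0172, 0.1572]
tool_rot: [-0.0, 1.0, 0.001, -0.001]
contact_force: [-0.3, 0.7, 0.6]
gripper_width: -0.001
[0.59425695 0.01722573 0.15719617] [-0.28220609  0.73929053  0.61678597]
pad_a_top 0.86 [261.2 199.1  39.6  38.7] [0.5944 0.0144 0.078 ] [0.5935 0.014  0.078 ]
pad_a_top 0.2 [71.9 25.7 40.4 41.6] [0.7194 0.145  0.078 ] [0.7206 0.1452 0.078 ]
pad_a 0.88 [ 98.2 236.9  44.8  37.3] [0.5605 0.1517 0.078 ] [0.5604 0.1531 0.078 ]
pad_a 0.64 [71.4 25.4 38.  39.1] [0.7196 0.1454 0.078 ] [0.7208 0.1453 0.078 ]
tag_a 0.73 [116.5 292.7  53.3  38.6] [0.4961 0.1512 0.065 ] [0.4979 0.1509 0.065 ]
t: 10.6
eef_pos: [0.5965, 0.0163, 0.0701]
tool_rot: [-0.0, 1.0, -0.0, 0.002]
contact_force: [-1.3, 1.5, 7.3]
gripper_width: -0.001
[-1.1076  0.6013  7.4501  0.5965  0.0163  0.0701] [0.47 0.13 0.35]
t: 11.48
eef_pos: [0.5942, 0.016, 0.1572]
tool_rot: [0.0, 1.0, -0.0, -0.001]
contact_force: [0.0, -1.0, -0.8]
gripper_width: -0.002
```

View pics/w4.png

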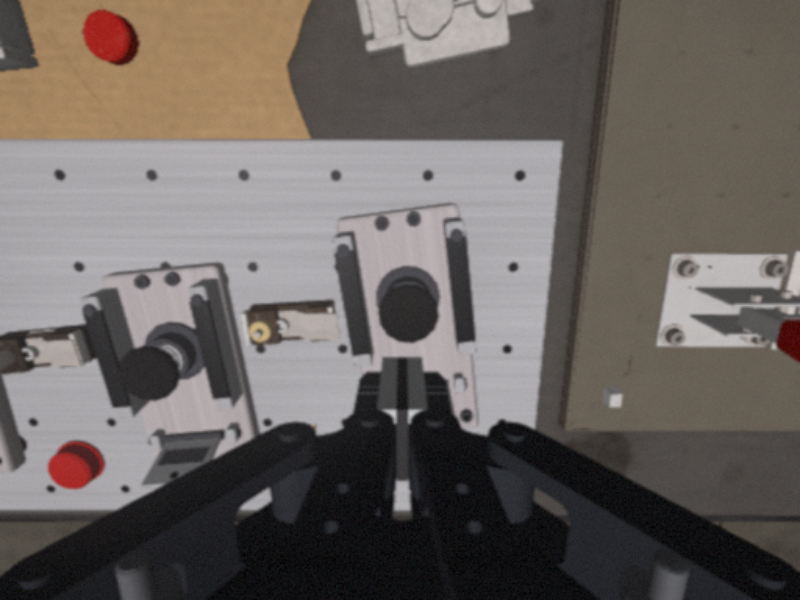

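Right: about 7.7 N at 8 mm, also good, so the left nest is the soft one. Its pad is at (0.562, 0.3145) and its tag at (0.503, 0.316), with almost no yaw. Going to the gap behind its tag.

```bash
python3 -m handwheel '[[[-68,-300,0],[0,0,0],1],[[-68,-300,0],[0,0,0],1],[[-68,-300,0],[0,0,0],1],[[-68,-300,0],[0,0,0],1],[[-68,-300,0],[0,0,0],1],[[-68,-300,0],[0,0,0],1],[[-68,-300,0],[0,0,0],1],[[-68,-300,0],[0,0,0],1],[[-68,-300,0],[0,0,0],1],[[-68,-300,0],[0,0,0],1],[[-68,-300,0],[0,0,0],1]]'
python3 - <<'E'
from h import *
o=readout.get_obs()
p=viewer.read_camera("side"); f=p["frame"][130:280,180:380,::-1]
cv2.imwrite("pics/s3.png",cv2.resize(f,(800,600)))
for t in ("pad_a","tag_a"):
    for r in viewer.search_frame(p,t)[:4]: print(t,r["score"],r["rect"])
R,_=cv2.Rodrigues(np.array(p["rvec"],float))
K=np.array([[p["fx"],0,p["cx"]],[0,p["fy"],p["cy"]],[0,0,1]])
C=-R.T@np.array(p["tvec"]).ravel()
def pr(X): return np.round(cv2.projectPoints(np.array([X],float),p["rvec"],p["tvec"],K,None)[0].ravel(),1)
print("hinge",pr([.504,.3155,.047]),"tagtop",pr([.504,.3155,.084]),"pad",pr([.562,.3145,.078]))
E
```

```text
t: 12.4
eef_pos: [0.5271, 0.3141, 0.1572]
tool_rot: [0.001, 1.0, -0.001, -0.001]
contact_force: [-0.0, 0.0, -0.3]
gripper_width: 0.002
pad_a 0.52 [271.9, 184.4, 7.9, 8.4]
pad_a 0.42 [245.8, 228.5, 11.7, 18.6]
tag_a 0.4 [295.4, 190.9, 5.9, 15.1]
hinge [271.3 242.4] tagtop [271.7 230.5] pad [246.  226.6]
```

View pics/s3.png

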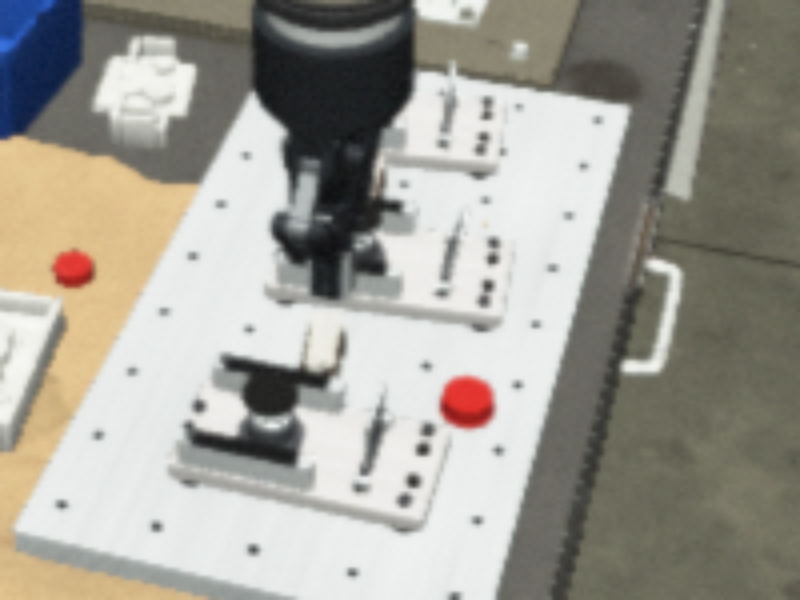

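The left tag stands nearly upright around (274,238), and the space behind it is clear. Descending into the gap, then pushing.

```bash
python3 -m handwheel '[[[-1,-1,30],[0,0,0],1],[[-1,-1,55],[0,0,0],1],[[-1,-1,75],[0,0,0],1],[[-1,-1,90],[0,0,0],1],[[-1,-1,90],[0,0,0],1],[[-1,-1,90],[0,0,0],1],[[-1,-1,90],[0,0,0],1]]' && python3 -m handwheel '[[[-5,0,0],[0,0,0],1],[[-10,0,0],[0,0,0],1],[[-15,0,0],[0,0,0],1],[[-20,0,0],[0,0,0],1],[[-25,0,0],[0,0,0],1],[[-30,0,0],[0,0,0],1],[[-35,0,0],[0,0,0],1],[[-35,0,0],[0,0,0],1]]'
```

```text
t: 13.13
eef_pos: [0.527, 0.3167, 0.0694]
tool_rot: [-0.0, 1.0, -0.001, 0.001]
contact_force: [-0.3, 0.5, 0.9]
gripper_width: 0.002
t: 13.8
eef_pos: [0.4895, 0.3172, 0.0682]
tool_rot: [0.0, 1.0, 0.0, -0.001]
contact_force: [0.3, 0.1, 1.1]
gripper_width: -0.003
```

```bash
python3 -m handwheel '[[[-5,0,2],[0,0,0],1],[[-10,0,4],[0,0,0],1],[[-15,0,7],[0,0,0],1],[[-20,0,10],[0,0,0],1],[[-20,0,13],[0,0,0],1],[[-20,0,16],[0,0,0],1],[[-20,0,18],[0,0,0],1],[[-20,0,20],[0,0,0],1],[[-20,0,20],[0,0,0],1],[[-20,0,20],[0,0,0],1],[[-20,0,20],[0,0,0],1]]'
```

```text
t: 14.72
eef_pos: [0.4707, 0.317, 0.0491]
tool_rot: [0.0, 1.0, -0.0, -0.001]
contact_force: [-3.9, -1.6, 12.2]
gripper_width: 0.004
```

The 12 N at z=49 mm means the tag is on its stop. Lifting away and checking.

```bash
python3 -m handwheel '[[[0,0,-15],[0,0,0],1],[[0,0,-50],[0,0,0],1],[[0,0,-90],[0,0,0],1],[[0,60,-130],[0,0,0],1],[[0,100,-170],[0,0,0],1],[[20,150,-210],[0,0,0],1],[[20,150,-250],[0,0,0],1],[[20,150,-250],[0,0,0],1],[[20,150,-250],[0,0,0],1],[[20,150,-250],[0,0,0],1],[[20,150,-250],[0,0,0],1]]'; python3 look.py w5
python3 - <<'E'
from h import *
p=viewer.read_camera("side"); f=p["frame"][130:280,180:380,::-1]
cv2.imwrite("pics/s4.png",cv2.resize(f,(800,600)))
E
```

```text
t: 15.63
eef_pos: [0.4915, 0.1667, 0.2988]
tool_rot: [-0.001, 1.0, -0.001, 0.001]
contact_force: [-0.8, 0.1, -0.3]
gripper_width: -0.0
[0.49152728 0.16668042 0.29875928] [-0.80407686  0.12252982 -0.25036233]
pad_a_top 0.84 [385.7  79.2  30.2  29.9] [0.5938 0.0159 0.078 ] [0.5927 0.0148 0.078 ]
pad_a_top 0.57 [321.3  99.2  50.   21.9] [0.5714 0.0903 0.078 ] [0.5718 0.0925 0.078 ]
pad_a 0.96 [267.6 111.2  24.   27.5] [0.5576 0.1546 0.078 ] [0.5585 0.1549 0.078 ]
pad_a 0.67 [385.2  79.2  26.3  29.7] [0.5938 0.0165 0.078 ] [0.5926 0.0148 0.078 ]
tag_a 0.84 [150.1 164.5  29.6  26.4] [0.4894 0.309  0.065 ] [0.4899 0.3086 0.065 ]
tag_a 0.73 [385.6 129.2  41.5   6.9] [0.535  0.0031 0.065 ] [0.5348 0.0053 0.065 ]
```

View pics/s4.png

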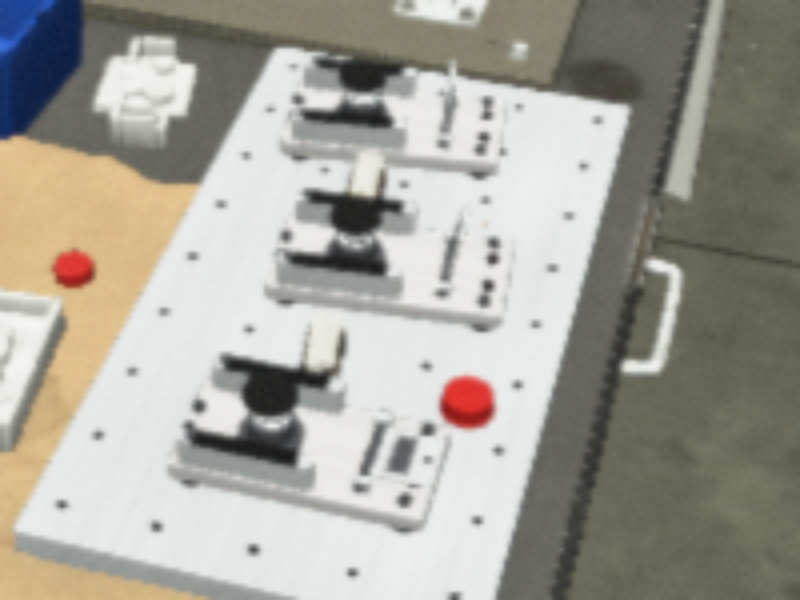

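View pics/w5.png

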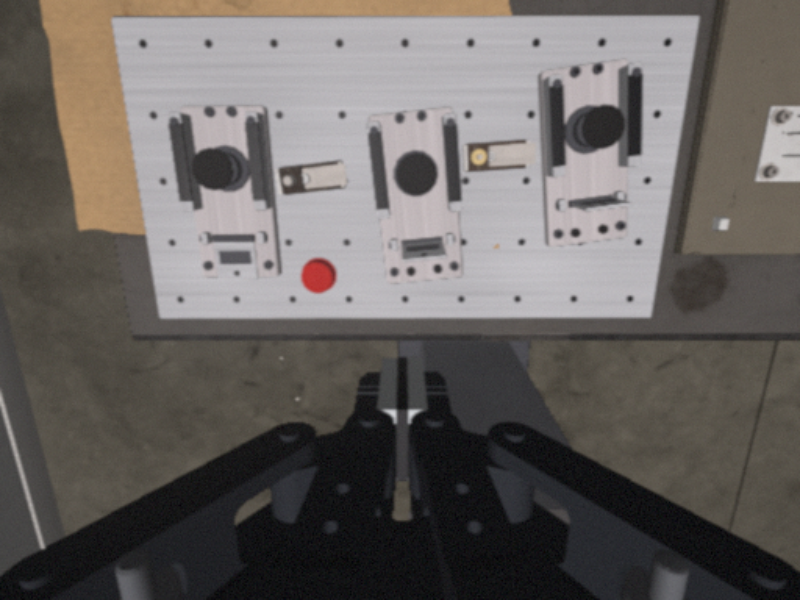

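In the side crop the left tag lies flat at (400,450). In the wrist view it is flat at (235,257), and the other two tags are still up. The pads are up, and nothing has visibly shifted. Handing in.

```bash
python3 -c "
from station import bot
print(bot.hand_in())"
```

```text
the job is handed in; nothing more can be done
None
```

I pressed the three pads from left to right, found the left nest's spring to be the soft one, and pushed its tag down flat. The job is handed in, at about 16 s of the 48 s allowed.

| Nest | Force (N) | Press depth (mm) | Spring |
|---|---|---|---|
| Left | about 3.3 | about 9.5 | tired |
| Middle | about 6.5 | about 8 | good |
| Right | about 7.7 | about 8 | good |

Depths are taken from the fingertip height. Force noise was about 0.5 N, and the gap between left and the other two is far larger than that.

The tag push ended with 12 N against the stop at 49 mm above the bench, which is the height given for a flat tag.

The last side and wrist pictures show the left tag flat, the other two standing, and all pads up. The nests, blocks and caps look unmoved by eye. The middle and right pads measured within about 2 mm of where they were, but the left pad was not detected in the last check. The arm was clear of everything, with no contact force beyond noise. No check failed. The hand-in gives no verdict.

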